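# Unhitch the tow coupler from its bench stand and hold it up

## Task

Take the small tow coupler off the ball of its bench stand: first turn the lock knob clockwise until it clicks over and its steel arm is swung fully clear of the latch, then pull the upright latch handle sideways towards the knob, against its spring, as far as it goes, and only then lift the coupler with its tongue off the ball by that handle. Finish while holding it in the gripper, raised about 10 cm above its seat, roughly level, still over the ball and at rest, with the knob left unlocked. Do not disturb the solder reel, the heat sink or the small bottle standing around it.

Things in the scene. Friction and masses are not known exactly. Their poses are not given: they have to be found in the camera images.
- mount: fixed stand: aluminium plate 210x210x12 mm, x -150..60, y -50..160 mm in its frame; heading varies. Origin at worktop height on the ball's vertical axis. Steel ball (radius 18 mm, centre 50 mm up, underside cut flat 9 mm below centre, 16 mm neck); cradle at x -100 mm holding the tongue's tail between cheeks 56 mm high; lock knob's post at x 0, y +125 mm, a spring strut 41 mm high beyond it.
- tongue: loose coupler and tongue, 0.3 to 0.6 kg with its latch. Origin at the ball's centre when seated (50 mm up), axes then as the mount's. Dark steel box 49x49 mm, from 8 mm below to 24 mm above the origin, open below, over the ball with 1.5 mm play; a 20x20 mm aluminium bar runs along -x to x -126 mm, into the cradle. A spring pin sticks out to y +61 mm, 14 mm above the origin.
- tongue_tail (a point): end of the tongue's bar, 126.5 mm from the ball's axis along the tongue's -x, 6 mm above the tongue's origin; its axes are the tongue's.
- latch_slide (a joint): latch travel in m: 0 = shut, bolt under the ball; 0.014 = fully open (stop), along the tongue's +y, towards the knob. Clear of the ball from 0.009. Spring 5 N shut, 8 N open. It shuts again when let go, or, off the ball, when the held latch stays in the hand and the tongue shifts 14 mm along its +y. Blocked while the lock arm stands before it.
- latch_handle (a point): grip point of the upright black handle on the latch, above the coupler's roof, 101 mm over the worktop when seated. The handle is 12 mm thick along its y (the pull direction), 26 mm wide along its x, and rises from 80 to 118 mm over the worktop, out of a steel strap. The load hangs almost straight under it. Its axes are the tongue's.
- lock_knob (a joint): lock knob angle in rad, about a vertical axis: 0 = locked (its arm points along the mount's -y, in front of the latch), 1.2 = unlocked (end stop), clockwise seen from above. A spring detent drives it back to 0 below 0.6 and snaps it on to 1.2 beyond; it takes at most 0.12 N m.
- knob_grip (a point): grip point on the knob's axis, 68 mm over the worktop; turns with the knob. Black grip bar 42 mm long along this point's y, 12 mm thick along its x, from 52 to 80 mm over the worktop. Below it a disc of 23 mm radius and a flat steel arm, 86 mm long, 14 mm wide, along the point's -y, top 50 mm over the worktop.
- solder_spool: reel of solder wire, 60 mm across, 43 mm tall, standing loose beside the stand; origin at the centre of its underside. To be left alone.
- heatsink: small finned aluminium heat sink, 40 x 40 x 20 mm, loose beside the stand; origin at the centre of its underside. To be left alone.
- flux_bottle: small bottle with a needle cap, 29 x 32 x 82 mm, standing loose beyond the stand; origin at the centre of its underside. To be left alone.

How it is judged:
By the outcome, as a careful person would: the job done as asked, in the order asked, and still so for the second after the job is handed in, while the arm keeps its last pose, push and grip.
It also fails if it takes over 51 s, if anything falls off the work surface, if the arm or the gripper's body presses on something with over 40 N, if the wrist force passes 120 N, or if a joint passes its speed limit or range.

## Robot

A 6-joint arm with a two-finger parallel gripper is mounted at the origin on a cart in front of the work surface, level with it; the furniture and walls round the work are solid. World frame = base frame: x ahead of the robot, y to its left, z up, the work surface at z = 0. Lengths are in mm, angles in degrees, forces in N, time in s.
With the tool pointing down it reaches from about 350 to 850 mm from the base axis. Payload 8.1 kg.
Tool frame: the origin (TCP) lies midway between the tips of the shut fingers; the grasp point (between the pads) lies 19 mm behind it; z points along the fingers, y is the line along which they close (so a half turn about z gives the same grasp; the last joint's range is limited). The gripper opens to 85 mm and grips with 20 to 120 N. Pads are 22 mm wide; open, the fingers measure 114 mm over their backs; the gripper's body (76 mm by 85 mm) begins 54 mm behind the grasp point. The pads swing forward as they close: fully open they stand 13 mm farther back than shut.
Start: joints at [65.409, 7.471, 85.268, -0, 87.261, -4.893], TCP at [202.219, 564.901, 231.292] pointing down, gripper open.
Joint ranges: [-169.43, 169.43], [-51.17, 129.36], [1.28, 143.12], [-76.62, 256.62], [0, 156.53], [-152.29, 152.29]. Speed limits (degrees/s): [136.94, 136.94, 159.86, 180, 180, 180].

## Interface

Orientations are given as [roll, pitch, yaw] about the fixed x, y, z axes, in that order (R = Rz(yaw) Ry(pitch) Rx(roll)).
In Python, from bench import sense, snapshot, camera_params, hand_in, masks_of, pinpoint gives the robot as it stands.
- The arm moves only by the tool step_arm, never from a script. Its argument "targets" is a list of rows, each an object with "angular": the turn, a rotation vector about the tool's x, y, z scaled (see below), a list of three; "dp": the shift along the tool's x, y, z scaled (see below), a list of three; "fingers": the closure, from 0 (fully open) to 1 (shut). A call has exactly 8 rows; each row is the pose to reach, as a shift and turn from the pose commanded when the call began, along the tool's axes at that moment, turning the shorter way round; what a row does not reach only later rows make up. The controller multiplies each number of a shift by 0.2 m and each number of a turn by 180 degrees. A row lasts 1/8 s, in which the tool goes at most 62.5 mm and 10.7 degrees, less where a joint would pass 70% of its speed; a pose out of reach is approached as far as the arm can. A call with a number of a shift or a turn outside -1 to 1 is refused whole. A call with a gripper value outside its range is refused whole. The fingers move at their own pace and stop on an object; "newtons" is the grip in N (left out, the last holds). Time passes only in rows, so rows that repeat a pose let the fingers close, or fill a call up. It gives the time, the measured TCP pose, the force, the opening and the grip force at its end, in the units of the state.
- sense(): the state, without advancing time (a new reading comes with each control period).
- snapshot(name): name is "scene" or "top" or "wrist"; returns the picture (480x640x3 uint8, blue, green, red); there is no depth.
- camera_params(name): a dict with "vfov" (degrees; the focal length in pixels is half the picture's height over the tangent of half this angle, whatever the lens; pixels are square), "cx", "cy" (the principal point, pixels), "R" (3x3) and "t" (3): a world point X has camera coordinates R X + t. Camera axes: x right, y down, z forward; pixel columns grow to the right and rows downward; lengths in mm; the calibration is good to about 2 mm. The wrist camera is an equidistant fisheye: a pixel r from the principal point sees the ray r / f radians off the axis. A picture is of the moment at which its call begins: read the wrist's pose just before it. camera_params takes no time and is no camera call; for the wrist camera it gives the pose at the moment of the call.
- hand_in(): hands the job in; it is judged then, once.
Trained networks look in the newest picture that a camera, given by its name, has taken for a name from the list of things; names that differ only in an ending like _2 or _b are one class to them, and where a whole thing is asked for, a point or a joint stands for the part that bears it (a point fixed in the world has none). Each returns a list of dicts, best first, with "conf" (0 to 1); they miss things now and then, are a little off and sometimes report something else, mostly with a low value. They report only what shows in the picture. A call takes as long as a camera call.
- masks_of(camera, label): "pixels" (480x640 bool, what is visible of it) and "at" ([column, row] in pixels, amid what is visible of it).
- pinpoint(camera, label): "at" ([column, row] in pixels: a listed point, or the origin of a listed thing).
The state is a dict: "time": time; "joint_pos": joint angles; "qd": joint speeds; "joint_efforts": joint torques, N m; "tool_pos": TCP position; "tcp_rot": TCP orientation; "ft_force": force on the tool from outside, world axes, zero at the start; "wrist_torque": the same for the moment, N m; "finger_gap": finger opening in mm; "grip_force": force on a finger pad.
Only numpy, scipy, OpenCV 4.12 (cv2) and the standard library are available. Lean on these libraries where they do the work, as an engineer would, in place of code of your own. Each camera call takes 0.05 s, during which the arm holds its last target. There are 200 camera calls.

## Working session

There is one attempt and no reset: what is moved stays moved. The work goes in short steps, Python scripts to look and compute and a tool call to move; the robot and the scene stay as the last step left them, time stands still between calls to the robot, and variables do not carry over. Pictures are saved under pics/ and viewed, at most 10 in all, crops included, and the job is handed in when it is done.

Besides the shell and the picture viewer there is one more tool, called after "Emit:" as a command line: name --argument value ..., lists and objects as JSON in quotes. step_arm: Moves the arm, as the interface text tells. Its arguments: {"type":"object","properties":{"targets":{"type":"array","items":{"type":"object","properties":{"angular":{"type":"array","items":{"type":"number","minimum":-1,"maximum":1}},"dp":{"type":"array","items":{"type":"number","minimum":-1,"maximum":1}},"fingers":{"type":"number"}}}},"newtons":{"type":"number"}},"required":["targets"]}

```bash
mkdir -p pics; ls; cat > h.py <<'E'
import numpy as np, cv2
from scipy.spatial.transform import Rotation as Ro
from bench import *
def ray(cam,px,P=None):
    P=P or camera_params(cam); f=240/np.tan(np.radians(P['vfov'])/2)
    d=np.array([px[0]-P['cx'],px[1]-P['cy']],float); R=np.array(P['R']);t=np.array(P['t'])
    if cam=='wrist':
        r=np.hypot(*d); th=r/f; v=np.r_[d/max(r,1e-9)*np.sin(th),np.cos(th)]
    else: v=np.r_[d/f,1]
    return -R.T@t, R.T@(v/np.linalg.norm(v))
def atz(cam,px,z,P=None):
    o,v=ray(cam,px,P); return o+v*(z-o[2])/v[2]
def tri(rs):
    A=0;b=0
    for o,v in rs:
        M=np.eye(3)-np.outer(v,v);A=A+M;b=b+M@o
    p=np.linalg.solve(A,b); return p,[np.linalg.norm((np.eye(3)-np.outer(v,v))@(p-o)) for o,v in rs]
def Rt(s): return Ro.from_euler('xyz',s['tcp_rot'],degrees=True)
def go(p,yaw,s=None):
    "numbers for a move to TCP p, pointing down, tool y axis heading yaw (deg)"
    s=s or sense(); R0=Rt(s)
    y=np.array([np.cos(np.radians(yaw)),np.sin(np.radians(yaw)),0]);best=None
    for k in(1,-1):
        z=np.array([0,0,-1.]);R1=Ro.from_matrix(np.c_[np.cross(k*y,z),k*y,z])
        w=(R0.inv()*R1).as_rotvec(degrees=True)
        if best is None or np.linalg.norm(w)<np.linalg.norm(best): best=w
    d=R0.inv().apply(np.array(p)-s['tool_pos'])
    print('dp',np.round(d/200,4),'ang',np.round(best/180,4),'mm',d.round(1),'deg',best.round(1))
E
python3 - <<'E'
from h import *
s=sense();print({k:np.round(v,2) for k,v in s.items()})
im=[]
for c in('top','scene'):
    i=snapshot(c);im.append(i);P=camera_params(c);print(c,P['vfov'],(-np.array(P['R']).T@P['t']).round())
    for n,z in(('latch_handle',101),('knob_grip',68),('tongue_tail',56),('mount',0),('tongue',50),('solder_spool',0),('heatsink',0),('flux_bottle',0)):
        r=pinpoint(c,n)[:2]
        print(n,[(np.round(q['at']),round(q['conf'],2),atz(c,q['at'],z).round(1)) for q in r])
cv2.imwrite('pics/a.png',im[0]);cv2.imwrite('pics/b.png',im[1])
E
```

```text
pics
{'time': np.float64(0.0), 'joint_pos': array([65.41,  7.52, 85.33, -0.  , 87.26, -4.89]), 'qd': array([ 0.04, -0.04,  0.08,  0.1 , -0.07, -0.02]), 'joint_efforts': array([-0.000e+00, -5.694e+01, -5.005e+01, -0.000e+00,  2.000e-02,
        0.000e+00]), 'tool_pos': array([201.99, 564.4 , 230.24]), 'tcp_rot': array([-1.7989e+02, -1.0000e-02,  1.6030e+02]), 'ft_force': array([ 0.58, -0.52,  0.67]), 'wrist_torque': array([-0.  ,  0.  ,  0.04]), 'grip_force': np.float64(0.0), 'finger_gap': np.float64(85.47)}
top 54.984583922570756 [418. -93. 910.]
latch_handle [(array([321., 237.]), 0.67, array([608.7, -72.7, 101. ]))]
knob_grip [(array([259., 265.]), 0.98, array([548.6,  34.9,  68. ])), (array([392., 246.]), 0.2, array([ 616.1, -204.5,   68. ]))]
tongue_tail [(array([344., 309.]), 0.9, array([ 490.2, -129.9,   56. ]))]
mount [(array([324., 251.]), 0.69, array([603.8, -79.7,   0. ]))]
tongue [(array([324., 244.]), 0.92, array([607.9, -78.4,  50. ]))]
solder_spool [(array([392., 244.]), 0.55, array([ 635.8, -213.2,    0. ]))]
heatsink [(array([360., 206.]), 0.94, array([ 708.4, -141.5,    0. ]))]
flux_bottle [(array([280., 206.]), 0.56, array([688.1,  22.7,   0. ]))]
scene 51.589073137650516 [ 53. 474. 441.]
latch_handle [(array([298., 245.]), 0.81, array([600.1, -67.6, 101. ]))]
knob_grip []
tongue_tail [(array([371., 278.]), 0.85, array([ 488.3, -127.8,   56. ]))]
mount [(array([298., 295.]), 0.91, array([605.6, -72.5,   0. ]))]
tongue [(array([302., 269.]), 0.87, array([602.9, -79.8,  50. ]))]
solder_spool [(array([339., 265.]), 0.78, array([ 631.8, -216.3,    0. ]))]
heatsink [(array([292., 266.]), 0.47, array([ 696.7, -147.4,    0. ]))]
flux_bottle [(array([231., 298.]), 0.76, array([686.1,  16. ,   0. ]))]
```

View images.

```bash
python3 - <<'E'
import cv2
a=cv2.imread('pics/a.png')[150:370,200:440];b=cv2.imread('pics/b.png')[200:380,160:430]
import numpy as np
a=cv2.resize(a,(436,400));b=cv2.resize(b,(600,400))
cv2.imwrite('pics/c.png',cv2.resize(np.hstack([a,b[:, :]]),(800,309)))
E
```

```text
(no output)
```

View pics/c.png

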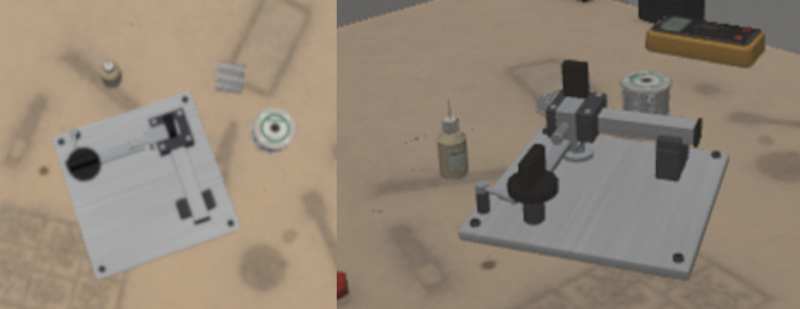

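Emit:
step_arm --targets '[{"dp": [-0.15, -0.11, 0]}, {"dp": [-0.35, -0.26, 0]}, {"dp": [-0.55, -0.41, 0]}, {"dp": [-0.8, -0.6, 0]}, {"dp": [-1, -0.75, 0]}, {"dp": [-1, -0.75, 0]}, {"dp": [-1, -0.75, 0]}, {"dp": [-1, -0.75, 0]}]'

```text
validation failed for argument at $.ta...
```

Emit:
step_arm --targets '[{"dp": [-0.15, -0.11, 0]}, {"dp": [-0.35, -0.26, 0]}, {"dp": [-0.55, -0.41, 0]}, {"dp": [-0.8, -0.6, 0]}, {"dp": [-1, -0.75, 0]}, {"dp": [-1, -0.75, 0]}, {"dp": [-1, -0.75, 0]}, {"dp": [-1, -0.75, 0]}]'

```text
validation failed for argument at $.ta...
```

Emit:
step_arm --targets '[{"dp": [-0.15, -0.11, 0.1], "angular": [0, 0, 0.05]}, {"dp": [-0.35, -0.26, 0.1], "angular": [0, 0, 0.1]}, {"dp": [-0.53, -0.4, 0.1], "angular": [0, 0, 0.15]}, {"dp": [-0.53, -0.4, 0.1], "angular": [0, 0, 0.2]}, {"dp": [-0.53, -0.4, 0.1], "angular": [0, 0, 0.254]}, {"dp": [-0.53, -0.4, 0.1], "angular": [0, 0, 0.254]}, {"dp": [-0.53, -0.4, 0.1], "angular": [0, 0, 0.254]}, {"dp": [-0.53, -0.4, 0.1], "angular": [0, 0, 0.254]}]'

```text
validation failed for argument at $.ta...
```

```bash
python3 - <<'E'
from h import *
s=sense();print(s['time'],s['tool_pos'],s['tcp_rot'],np.round(s['joint_pos'],1))
i=snapshot('wrist');P=camera_params('wrist');print((-np.array(P['R']).T@P['t']).round())
for n,z in(('latch_handle',101),('knob_grip',68),('tongue_tail',56),('mount',0),('tongue',50)):
    print(n,[(np.round(q['at']),round(q['conf'],2),atz('wrist',q['at'],z,P).round(1)) for q in pinpoint('wrist',n)[:2]])
cv2.imwrite('pics/d.png',i)
E
```

```text
0.9 [202.21654747 564.91245843 231.30063643] [1.79998518e+02 1.17744392e-05 1.60302895e+02] [65.4  7.5 85.3  0.  87.3 -4.9]
[125. 593. 374.]
latch_handle []
knob_grip []
tongue_tail []
mount []
tongue []
```

View pics/d.png

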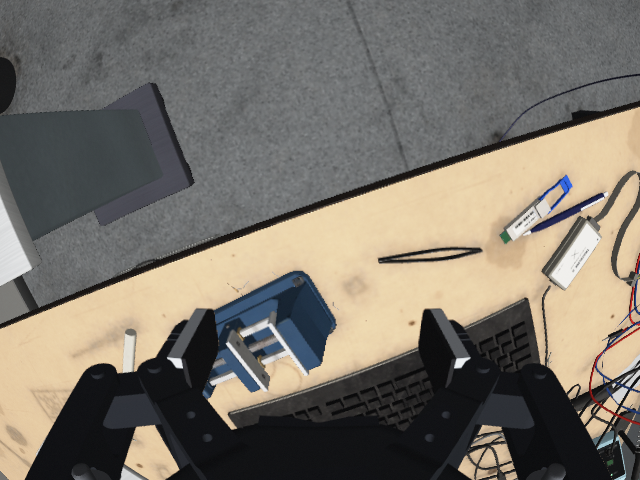

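Emit:
step_arm --targets '[{"dp": [-0.15, -0.11, 0], "angular": [0, 0, 0], "fingers": 0}, {"dp": [-0.35, -0.26, 0], "angular": [0, 0, 0], "fingers": 0}, {"dp": [-0.55, -0.41, 0], "angular": [0, 0, 0], "fingers": 0}, {"dp": [-0.8, -0.6, 0], "angular": [0, 0, 0], "fingers": 0}, {"dp": [-1, -0.75, 0], "angular": [0, 0, 0], "fingers": 0}, {"dp": [-1, -0.75, 0], "angular": [0, 0, 0], "fingers": 0}, {"dp": [-1, -0.75, 0], "angular": [0, 0, 0], "fingers": 0}, {"dp": [-1, -0.75, 0], "angular": [0, 0, 0], "fingers": 0}]'

```text
time: 2.2
tool_pos: [339.4, 357.1, 231.3]
tcp_rot: [180.0, -0.0, 160.4]
ft_force: [0.1, 0.7, 0.5]
finger_gap: 85.4
grip_force: 0.0
```

Emit:
step_arm --targets '[{"dp": [-0.15, -0.11, 0], "angular": [0, 0, 0], "fingers": 0}, {"dp": [-0.35, -0.26, 0], "angular": [0, 0, 0], "fingers": 0}, {"dp": [-0.55, -0.41, 0], "angular": [0, 0, 0], "fingers": 0}, {"dp": [-0.8, -0.6, 0], "angular": [0, 0, 0], "fingers": 0}, {"dp": [-1, -0.75, 0], "angular": [0, 0, 0], "fingers": 0}, {"dp": [-1, -0.75, 0], "angular": [0, 0, 0], "fingers": 0}, {"dp": [-1, -0.75, 0], "angular": [0, 0, 0], "fingers": 0}, {"dp": [-1, -0.75, 0], "angular": [0, 0, 0], "fingers": 0}]'

```text
time: 3.2
tool_pos: [477.0, 149.1, 231.2]
tcp_rot: [180.0, -0.0, 160.4]
ft_force: [-1.0, -0.0, 1.4]
finger_gap: 85.6
grip_force: 0.0
```

Emit:
step_arm --targets '[{"dp": [-0.15, -0.11, 0.1], "angular": [0, 0, 0.05], "fingers": 0}, {"dp": [-0.35, -0.26, 0.1], "angular": [0, 0, 0.1], "fingers": 0}, {"dp": [-0.53, -0.4, 0.1], "angular": [0, 0, 0.15], "fingers": 0}, {"dp": [-0.53, -0.4, 0.1], "angular": [0, 0, 0.2], "fingers": 0}, {"dp": [-0.53, -0.4, 0.1], "angular": [0, 0, 0.254], "fingers": 0}, {"dp": [-0.53, -0.4, 0.1], "angular": [0, 0, 0.254], "fingers": 0}, {"dp": [-0.53, -0.4, 0.1], "angular": [0, 0, 0.254], "fingers": 0}, {"dp": [-0.53, -0.4, 0.1], "angular": [0, 0, 0.254], "fingers": 0}]'

```text
time: 4.2
tool_pos: [550.4, 37.1, 211.4]
tcp_rot: [180.0, 0.0, 114.8]
ft_force: [-0.3, 0.3, -0.2]
finger_gap: 85.2
grip_force: 0.0
```

```bash
python3 - <<'E'
from h import *
s=sense();print(s['time'],s['tool_pos'],s['tcp_rot'],np.round(s['joint_pos'],1))
P=camera_params('wrist');i=snapshot('wrist');print((-np.array(P['R']).T@P['t']).round())
for n,z in(('latch_handle',101),('knob_grip',68),('tongue_tail',56),('mount',0),('tongue',50)):
    print(n,[(np.round(q['at']),round(q['conf'],2),atz('wrist',q['at'],z,P).round(1)) for q in pinpoint('wrist',n)[:2]])
cv2.imwrite('pics/e.png',i)
E
```

```text
4.2 [550.44243336  37.12334626 211.40023374] [1.79992322e+02 4.59582983e-03 1.14755873e+02] [ -1.5   0.6  94.6  -0.   84.8 -26.2]
[516. 112. 354.]
latch_handle [(array([322., 374.]), 0.86, array([606.3, -74.2, 101. ]))]
knob_grip [(array([318., 220.]), 0.64, array([549.8,  39.8,  68. ]))]
tongue_tail []
mount [(array([322., 314.]), 0.87, array([605.3, -71.8,   0. ]))]
tongue [(array([323., 342.]), 0.55, array([607.4, -74.4,  50. ]))]
```

View pics/e.png

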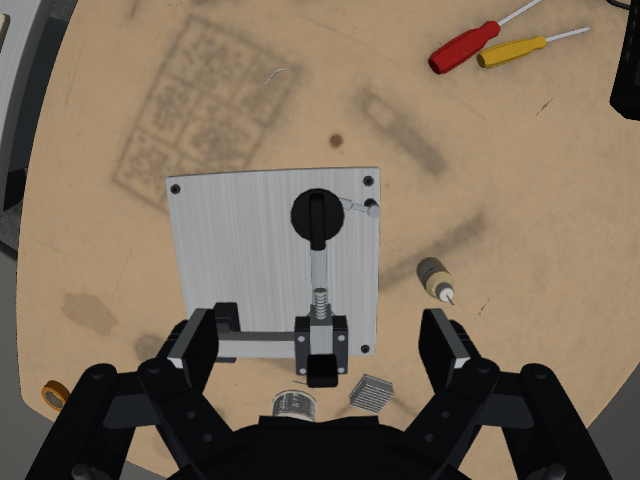

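Emit:
step_arm --targets '[{"dp": [0.007, 0.007, 0.15], "angular": [0, 0, -0.004], "fingers": 0}, {"dp": [0.007, 0.007, 0.35], "angular": [0, 0, -0.004], "fingers": 0}, {"dp": [0.007, 0.007, 0.55], "angular": [0, 0, -0.004], "fingers": 0.3}, {"dp": [0.007, 0.007, 0.68], "angular": [0, 0, -0.004], "fingers": 0.4}, {"dp": [0.007, 0.007, 0.74], "angular": [0, 0, -0.004], "fingers": 0.5}, {"dp": [0.007, 0.007, 0.77], "angular": [0, 0, -0.004], "fingers": 0.5}, {"dp": [0.007, 0.007, 0.77], "angular": [0, 0, -0.004], "fingers": 0.5}, {"dp": [0.007, 0.007, 0.77], "angular": [0, 0, -0.004], "fingers": 0.5}]' --newtons 25

```text
time: 5.5
tool_pos: [552.2, 38.4, 58.6]
tcp_rot: [179.9, 0.1, 115.3]
ft_force: [-0.3, -0.2, 0.5]
finger_gap: 42.6
grip_force: 0.0
```

Emit:
step_arm --targets '[{"dp": [0, 0, 0], "angular": [0, 0, 0], "fingers": 0.7}, {"dp": [0, 0, 0], "angular": [0, 0, 0], "fingers": 1}, {"dp": [0, 0, 0], "angular": [0, 0, 0], "fingers": 1}, {"dp": [0, 0, 0], "angular": [0, 0, 0], "fingers": 1}, {"dp": [0, 0, 0], "angular": [0, 0, 0], "fingers": 1}, {"dp": [0, 0, 0], "angular": [0, 0, 0], "fingers": 1}, {"dp": [0, 0, 0], "angular": [0, 0, 0], "fingers": 1}, {"dp": [0, 0, 0], "angular": [0, 0, 0], "fingers": 1}]'

```text
time: 6.5
tool_pos: [549.5, 37.4, 57.9]
tcp_rot: [-179.8, -0.0, 115.3]
ft_force: [-14.3, -5.2, 13.6]
finger_gap: 11.1
grip_force: 27.2
```

```bash
python3 - <<'E'
from h import *
s=sense();print({k:np.round(v,2) for k,v in s.items()})
E
```

```text
{'time': np.float64(6.5), 'joint_pos': array([ -1.37,   8.95, 102.53,  -0.11,  68.74, -26.64]), 'qd': array([-0.04, -0.07, -0.06,  0.01, -0.12,  0.01]), 'joint_efforts': array([  2.2 , -48.81, -46.32,   1.83,  -4.7 ,   0.12]), 'tool_pos': array([549.46,  37.44,  57.92]), 'tcp_rot': array([-1.7975e+02, -1.0000e-02,  1.1531e+02]), 'ft_force': array([-14.25,  -5.18,  13.56]), 'wrist_torque': array([-0.81,  2.15,  0.11]), 'grip_force': np.float64(27.16), 'finger_gap': np.float64(11.12)}
```

Emit:
step_arm --targets '[{"dp": [0, -0.012, -0.008], "angular": [0, 0, 0], "fingers": 1}, {"dp": [0, -0.012, -0.008], "angular": [0, 0, 0], "fingers": 1}, {"dp": [0, -0.012, -0.008], "angular": [0, 0, 0.03], "fingers": 1}, {"dp": [0, -0.012, -0.008], "angular": [0, 0, 0.06], "fingers": 1}, {"dp": [0, -0.012, -0.008], "angular": [0, 0, 0.09], "fingers": 1}, {"dp": [0, -0.012, -0.008], "angular": [0, 0, 0.12], "fingers": 1}, {"dp": [0, -0.012, -0.008], "angular": [0, 0, 0.12], "fingers": 1}, {"dp": [0, -0.012, -0.008], "angular": [0, 0, 0.12], "fingers": 1}]'

```text
time: 7.5
tool_pos: [549.0, 37.3, 58.1]
tcp_rot: [180.0, 0.0, 93.8]
ft_force: [6.3, -0.3, -11.8]
finger_gap: 11.5
grip_force: 25.9
```

Emit:
step_arm --targets '[{"dp": [0, 0.003, 0.003], "angular": [0, 0, 0.04], "fingers": 1}, {"dp": [0, 0.003, 0.003], "angular": [0, 0, 0.08], "fingers": 1}, {"dp": [0, 0.003, 0.003], "angular": [0, 0, 0.12], "fingers": 1}, {"dp": [0, 0.003, 0.003], "angular": [0, 0, 0.16], "fingers": 1}, {"dp": [0, 0.003, 0.003], "angular": [0, 0, 0.2], "fingers": 1}, {"dp": [0, 0.003, 0.003], "angular": [0, 0, 0.235], "fingers": 1}, {"dp": [0, 0.003, 0.003], "angular": [0, 0, 0.266], "fingers": 1}, {"dp": [0, 0.003, 0.003], "angular": [0, 0, 0.266], "fingers": 1}]'

```text
time: 8.5
tool_pos: [548.8, 37.5, 58.1]
tcp_rot: [-179.9, 0.1, 46.0]
ft_force: [-4.5, -1.1, -1.5]
finger_gap: 11.2
grip_force: 32.8
```

```bash
python3 - <<'E'
from h import *
s=sense();print({k:np.round(v,2) for k,v in s.items()})
E
```

```text
{'time': np.float64(8.5), 'joint_pos': array([-1.4300e+00,  8.7200e+00,  1.0277e+02, -2.0000e-02,  6.8620e+01,
        4.2570e+01]), 'qd': array([-0.03, -0.  , -0.01,  0.03,  0.04, -2.52]), 'joint_efforts': array([ -0.29, -54.12, -47.69,   0.57,  -1.49,   1.73]), 'tool_pos': array([548.76,  37.47,  58.1 ]), 'tcp_rot': array([-1.7993e+02,  8.0000e-02,  4.6010e+01]), 'ft_force': array([-4.54, -1.06, -1.5 ]), 'wrist_torque': array([-0.12,  0.69,  0.61]), 'grip_force': np.float64(32.82), 'finger_gap': np.float64(11.24)}
```

Emit:
step_arm --targets '[{"dp": [0, 0, 0], "angular": [0, 0, -0.004], "fingers": 0.4}, {"dp": [0, 0, 0], "angular": [0, 0, -0.004], "fingers": 0.4}, {"dp": [0, 0, 0], "angular": [0, 0, -0.004], "fingers": 0.4}, {"dp": [0, 0, -0.1], "angular": [0, 0, -0.004], "fingers": 0.4}, {"dp": [0, 0, -0.3], "angular": [0, 0, -0.004], "fingers": 0.4}, {"dp": [0, 0, -0.55], "angular": [0, 0, -0.004], "fingers": 0.3}, {"dp": [0, 0, -0.65], "angular": [0, 0, -0.004], "fingers": 0}, {"dp": [0, 0, -0.65], "angular": [0, 0, -0.004], "fingers": 0}]'

```text
time: 9.5
tool_pos: [550.9, 37.4, 190.1]
tcp_rot: [179.8, -0.1, 46.6]
ft_force: [0.0, -0.9, -0.0]
finger_gap: 85.2
grip_force: 0.0
```

```bash
python3 - <<'E'
from h import *
go([607,-76,195],-64.8)
i=snapshot('top')
for n,z in(('latch_handle',101),('tongue_tail',56),('tongue',50)):
    print(n,[(np.round(q['at']),round(q['conf'],2),atz('top',q['at'],z).round(1)) for q in pinpoint('top',n)[:2]])
cv2.imwrite('pics/f.png',cv2.resize(i[190:340,220:420],(800,600)))
E
```

```text
dp [-0.2189  0.5937 -0.0236] ang [ 0.0007 -0.001   0.1186] mm [-43.8 118.7  -4.7] deg [ 0.1 -0.2 21.4]
latch_handle [(array([322., 237.]), 0.62, array([608.4, -75.3, 101. ]))]
tongue_tail [(array([342., 312.]), 0.96, array([ 484.6, -127.4,   56. ]))]
tongue [(array([322., 246.]), 0.68, array([604.1, -76.4,  50. ]))]
```

Emit:
step_arm --targets '[{"dp": [-0.04, 0.1, -0.05], "angular": [0, 0, 0.03], "fingers": 0}, {"dp": [-0.1, 0.25, -0.07], "angular": [0, 0, 0.06], "fingers": 0}, {"dp": [-0.16, 0.42, -0.07], "angular": [0, 0, 0.09], "fingers": 0}, {"dp": [-0.21, 0.56, -0.07], "angular": [0, 0, 0.119], "fingers": 0}, {"dp": [-0.22, 0.594, -0.07], "angular": [0, 0, 0.119], "fingers": 0}, {"dp": [-0.22, 0.594, -0.07], "angular": [0, 0, 0.119], "fingers": 0}, {"dp": [-0.22, 0.594, -0.07], "angular": [0, 0, 0.119], "fingers": 0}, {"dp": [-0.22, 0.594, -0.07], "angular": [0, 0, 0.119], "fingers": 0}]'

```text
time: 10.7
tool_pos: [605.4, -75.3, 202.3]
tcp_rot: [-180.0, 0.0, 25.2]
ft_force: [-0.1, 0.6, -0.0]
finger_gap: 85.4
grip_force: 0.0
```

```bash
python3 - <<'E'
from h import *
s=sense();print(s['time'],s['tool_pos'],s['tcp_rot'],np.round(s['joint_pos'],1))
P=camera_params('wrist');i=snapshot('wrist')
for n,z in(('latch_handle',101),('knob_grip',68),('tongue_tail',56),('tongue',50)):
    print(n,[(np.round(q['at']),round(q['conf'],2),atz('wrist',q['at'],z,P).round(1)) for q in pinpoint('wrist',n)[:2]])
m=masks_of('wrist','latch_handle')
if m: ys,xs=np.nonzero(m[0]['pixels']);print(m[0]['conf'],m[0]['at'],xs.min(),xs.max(),ys.min(),ys.max())
cv2.imwrite('pics/g.png',i)
E
```

```text
10.7 [605.38301528 -75.26765439 202.28785348] [-1.79990305e+02  1.63335887e-04  2.52099940e+01] [-11.9   9.8  85.7   0.   84.5  52.9]
latch_handle [(array([314., 241.]), 0.77, array([604. , -72.6, 101. ]))]
knob_grip [(array([164., 233.]), 0.91, array([546. ,  39.2,  68. ]))]
tongue_tail [(array([320., 354.]), 0.57, array([ 489.7, -131.3,   56. ]))]
tongue [(array([318., 224.]), 0.72, array([602.3, -75.6,  50. ]))]
0.59 [306.4, 234.0] 270 329 205 264
```

View pics/g.png

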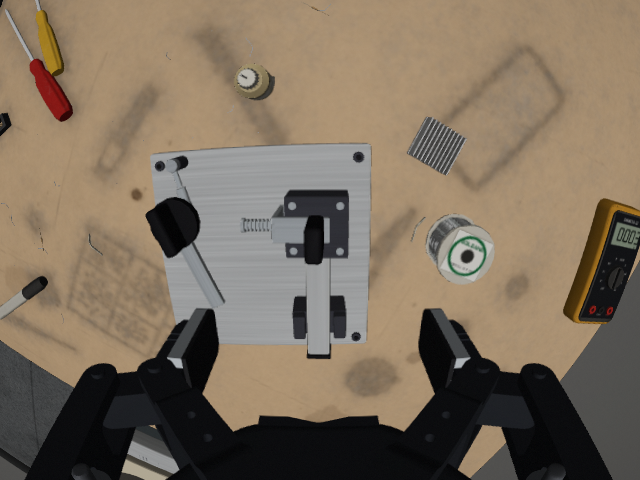

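Emit:
step_arm --targets '[{"dp": [-0.005, -0.012, 0.1], "angular": [0, 0, 0], "fingers": 0}, {"dp": [-0.005, -0.012, 0.25], "angular": [0, 0, 0], "fingers": 0}, {"dp": [-0.005, -0.012, 0.4], "angular": [0, 0, 0], "fingers": 0}, {"dp": [-0.005, -0.012, 0.5], "angular": [0, 0, 0], "fingers": 0.3}, {"dp": [-0.005, -0.012, 0.56], "angular": [0, 0, 0], "fingers": 0.5}, {"dp": [-0.005, -0.012, 0.585], "angular": [0, 0, 0], "fingers": 0.6}, {"dp": [-0.005, -0.012, 0.585], "angular": [0, 0, 0], "fingers": 0.6}, {"dp": [-0.005, -0.012, 0.585], "angular": [0, 0, 0], "fingers": 0.7}]' --newtons 25

```text
time: 12.0
tool_pos: [604.5, -74.6, 86.4]
tcp_rot: [179.9, -0.1, 25.1]
ft_force: [-1.1, -0.6, 0.7]
finger_gap: 25.8
grip_force: 0.0
```

Emit:
step_arm --targets '[{"dp": [0, 0, 0], "angular": [0, 0, 0], "fingers": 0.75}, {"dp": [0, 0, 0], "angular": [0, 0, 0], "fingers": 1}, {"dp": [0, 0, 0], "angular": [0, 0, 0], "fingers": 1}, {"dp": [0, 0, 0], "angular": [0, 0, 0], "fingers": 1}, {"dp": [0, 0, 0], "angular": [0, 0, 0], "fingers": 1}, {"dp": [0, 0, 0], "angular": [0, 0, 0], "fingers": 1}, {"dp": [0, 0, 0], "angular": [0, 0, 0], "fingers": 1}, {"dp": [0, 0, 0], "angular": [0, 0, 0], "fingers": 1}]'

```text
time: 13.0
tool_pos: [604.1, -74.5, 85.9]
tcp_rot: [180.0, -0.0, 25.1]
ft_force: [-0.3, 0.6, 5.6]
finger_gap: 11.6
grip_force: 25.3
```

```bash
python3 - <<'E'
from h import *
s=sense();print({k:np.round(v,2) for k,v in s.items()}); print('tool force',Rt(s).inv().apply(s['ft_force']).round(1),Rt(s).inv().apply(s['wrist_torque']).round(2))
E
```

```text
{'time': np.float64(13.0), 'joint_pos': array([-11.86,  15.12,  92.22,   0.  ,  72.6 ,  53.02]), 'qd': array([-0.  ,  0.05,  0.04, -0.12,  0.1 , -0.  ]), 'joint_efforts': array([ -0.4 , -56.98, -43.87,  -0.19,  -0.15,  -0.  ]), 'tool_pos': array([604.13, -74.49,  85.88]), 'tcp_rot': array([ 1.7997e+02, -5.0000e-02,  2.5120e+01]), 'ft_force': array([-0.27,  0.61,  5.56]), 'wrist_torque': array([0.07, 0.08, 0.  ]), 'grip_force': np.float64(25.26), 'finger_gap': np.float64(11.64)}
tool force [ 0.  -0.7 -5.6] [ 0.09 -0.04 -0.  ]
```

Emit:
step_arm --targets '[{"dp": [0, 0, 0], "angular": [0, 0, 0], "fingers": 1}, {"dp": [0, 0, 0], "angular": [0, 0, 0], "fingers": 1}, {"dp": [0, -0.015, 0], "angular": [0, 0, 0], "fingers": 1}, {"dp": [0, -0.03, 0], "angular": [0, 0, 0], "fingers": 1}, {"dp": [0, -0.045, 0], "angular": [0, 0, 0], "fingers": 1}, {"dp": [0, -0.06, 0], "angular": [0, 0, 0], "fingers": 1}, {"dp": [0, -0.075, 0], "angular": [0, 0, 0], "fingers": 1}, {"dp": [0, -0.075, 0], "angular": [0, 0, 0], "fingers": 1}]' --newtons 70

```text
time: 14.0
tool_pos: [598.3, -62.2, 86.0]
tcp_rot: [179.8, -0.1, 25.1]
ft_force: [3.3, -6.7, 2.5]
finger_gap: 11.1
grip_force: 69.9
```

```bash
python3 - <<'E'
from h import *
s=sense();print(s['tool_pos'],s['tcp_rot'],s['grip_force']); print('tool force',Rt(s).inv().apply(s['ft_force']).round(1),Rt(s).inv().apply(s['wrist_torque']).round(2), Rt(s).inv().apply(s['tool_pos']-np.array([604.13, -74.49,  85.88])).round(1))
E
```

```text
[598.28220883 -62.18883726  85.99947279] [ 1.79805977e+02 -6.43363488e-02  2.51396987e+01] 69.8944616317749
tool force [ 0.1  7.5 -2.5] [-1.44 -0.05 -0.35] [ -0.1 -13.6  -0.2]
```

Emit:
step_arm --targets '[{"dp": [0, -0.007, 0], "angular": [0, 0, 0], "fingers": 1}, {"dp": [0, -0.007, 0], "angular": [0, 0, 0], "fingers": 1}, {"dp": [0, -0.007, 0], "angular": [0, 0, 0], "fingers": 1}, {"dp": [0, -0.007, 0], "angular": [0, 0, 0], "fingers": 1}, {"dp": [0, -0.007, 0], "angular": [0, 0, 0], "fingers": 1}, {"dp": [0, -0.007, 0], "angular": [0, 0, 0], "fingers": 1}, {"dp": [0, -0.007, 0], "angular": [0, 0, 0], "fingers": 1}, {"dp": [0, -0.007, 0], "angular": [0, 0, 0], "fingers": 1}]'

```text
time: 15.0
tool_pos: [597.8, -61.2, 86.0]
tcp_rot: [179.8, -0.1, 25.1]
ft_force: [3.2, -6.9, 2.7]
finger_gap: 11.0
grip_force: 69.8
```

```bash
python3 - <<'E'
from h import *
s=sense();print(s['tool_pos'],s['tcp_rot'],s['grip_force']); print('tool force',Rt(s).inv().apply(s['ft_force']).round(1),Rt(s).inv().apply(s['wrist_torque']).round(2), Rt(s).inv().apply(s['tool_pos']-np.array([604.13, -74.49,  85.88])).round(1))
E
```

```text
[597.78736104 -61.16693443  85.98151566] [ 1.79797806e+02 -6.67113260e-02  2.51270971e+01] 69.84759092330933
tool force [-0.   7.6 -2.7] [-1.56 -0.06 -0.4 ] [ -0.1 -14.8  -0.2]
```

Emit:
step_arm --targets '[{"dp": [0, -0.005, 0], "angular": [0, 0, 0], "fingers": 1}, {"dp": [0, -0.01, 0], "angular": [0, 0, 0], "fingers": 1}, {"dp": [0, -0.01, 0], "angular": [0, 0, 0], "fingers": 1}, {"dp": [0, -0.01, 0], "angular": [0, 0, 0], "fingers": 1}, {"dp": [0, -0.01, 0], "angular": [0, 0, 0], "fingers": 1}, {"dp": [0, -0.01, 0], "angular": [0, 0, 0], "fingers": 1}, {"dp": [0, -0.01, 0], "angular": [0, 0, 0], "fingers": 1}, {"dp": [0, -0.01, 0], "angular": [0, 0, 0], "fingers": 1}]'

```text
time: 16.0
tool_pos: [597.0, -59.6, 86.0]
tcp_rot: [179.8, -0.1, 25.1]
ft_force: [4.1, -6.8, 1.4]
finger_gap: 11.0
grip_force: 69.9
```

```bash
python3 - <<'E'
from h import *
s=sense();print(s['tool_pos'],s['tcp_rot'],s['grip_force']); print('tool force',Rt(s).inv().apply(s['ft_force']).round(1),Rt(s).inv().apply(s['wrist_torque']).round(2), Rt(s).inv().apply(s['tool_pos']-np.array([604.13, -74.49,  85.88])).round(1))
i=snapshot('wrist');cv2.imwrite('pics/h.png',i[130:430,140:540])
E
```

```text
[597.0205778  -59.5670666   85.95256328] [ 1.79774791e+02 -6.73232056e-02  2.51279508e+01] 69.86614465713501
tool force [ 0.8  7.9 -1.4] [-1.86  0.02 -0.5 ] [ -0.1 -16.5  -0.1]
```

View pics/h.png

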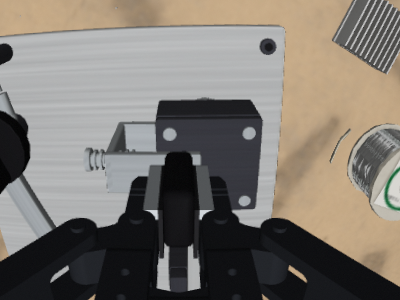

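Emit:
step_arm --targets '[{"dp": [0, -0.004, 0], "angular": [0, 0, 0], "fingers": 1}, {"dp": [0, -0.007, 0], "angular": [0, 0, 0], "fingers": 1}, {"dp": [0, -0.007, 0], "angular": [0, 0, 0], "fingers": 1}, {"dp": [0, -0.007, 0], "angular": [0, 0, 0], "fingers": 1}, {"dp": [0, -0.007, 0], "angular": [0, 0, 0], "fingers": 1}, {"dp": [0, -0.007, 0], "angular": [0, 0, 0], "fingers": 1}, {"dp": [0, -0.007, 0], "angular": [0, 0, 0], "fingers": 1}, {"dp": [0, -0.007, 0], "angular": [0, 0, 0], "fingers": 1}]'

```text
time: 17.05
tool_pos: [596.9, -59.3, 86.0]
tcp_rot: [179.7, -0.1, 25.1]
ft_force: [6.2, -10.7, -0.2]
finger_gap: 11.0
grip_force: 69.6
```

```bash
python3 - <<'E'
from h import *
s=sense();print(s['tool_pos'],s['tcp_rot'],s['grip_force']); print('tool force',Rt(s).inv().apply(s['ft_force']).round(1),Rt(s).inv().apply(s['wrist_torque']).round(2), Rt(s).inv().apply(s['tool_pos']-np.array([604.13, -74.49,  85.88])).round(1))
i=snapshot('wrist')
P=camera_params('wrist')
for n,z in(('tongue_tail',56),('tongue',50)):
    print(n,[(np.round(q['at']),round(q['conf'],2),atz('wrist',q['at'],z,P).round(1)) for q in pinpoint('wrist',n)[:2]])
E
```

```text
[596.87939186 -59.30770669  85.96657816] [ 1.79672741e+02 -8.70797445e-02  2.51125406e+01] 69.55330967903137
tool force [ 1.1 12.3  0.3] [-2.67  0.03 -0.51] [ -0.1 -16.8  -0.2]
tongue_tail []
tongue [(array([350., 279.]), 0.91, array([604.3, -74.2,  50. ]))]
```

Emit:
step_arm --targets '[{"dp": [0, 0, -0.01], "angular": [0, 0, 0], "fingers": 1}, {"dp": [0, 0, -0.025], "angular": [0, 0, 0], "fingers": 1}, {"dp": [0, 0, -0.045], "angular": [0, 0, 0], "fingers": 1}, {"dp": [0, 0, -0.065], "angular": [0, 0, 0], "fingers": 1}, {"dp": [0, 0, -0.085], "angular": [0, 0, 0], "fingers": 1}, {"dp": [0, 0, -0.1], "angular": [0, 0, 0], "fingers": 1}, {"dp": [0, 0, -0.1], "angular": [0, 0, 0], "fingers": 1}, {"dp": [0, 0, -0.1], "angular": [0, 0, 0], "fingers": 1}]'

```text
time: 18.2
tool_pos: [595.2, -58.2, 104.9]
tcp_rot: [179.9, 0.1, 25.1]
ft_force: [1.7, -7.7, -0.9]
finger_gap: 11.1
grip_force: 70.0
```

```bash
python3 - <<'E'
from h import *
s=sense();print(s['tool_pos'],s['tcp_rot'],s['grip_force']); print('tool force',Rt(s).inv().apply(s['ft_force']).round(1),Rt(s).inv().apply(s['wrist_torque']).round(2), Rt(s).inv().apply(s['tool_pos']-np.array([604.13, -74.49,  85.88])).round(1))
E
```

```text
[595.18263796 -58.22207589 104.90480613] [1.79866030e+02 6.62118135e-02 2.50779276e+01] 69.95211482048035
tool force [-1.7  7.7  0.9] [-1.68 -0.36  0.07] [ -1.2 -18.5 -19.1]
```

```bash
python3 - <<'E'
from h import *
i=snapshot('scene');j=snapshot('wrist')
a=cv2.resize(i[190:340,210:410],(533,400));b=cv2.resize(j[130:430,140:540],(533,400))
cv2.imwrite('pics/i.png',cv2.resize(np.hstack([a,b]),(800,300)))
E
```

```text
(no output)
```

View pics/i.png

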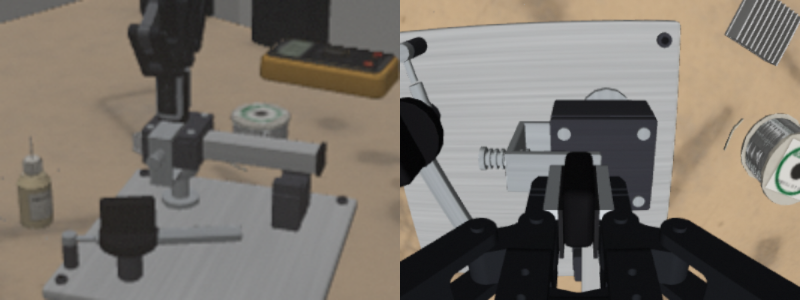

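Emit:
step_arm --targets '[{"dp": [0, 0, -0.02], "angular": [0, 0, 0], "fingers": 1}, {"dp": [0, 0, -0.05], "angular": [0, 0, 0], "fingers": 1}, {"dp": [0, 0, -0.08], "angular": [0, 0, 0], "fingers": 1}, {"dp": [0, 0, -0.12], "angular": [0, 0, 0], "fingers": 1}, {"dp": [0, 0, -0.16], "angular": [0, 0, 0], "fingers": 1}, {"dp": [0, 0, -0.2], "angular": [0, 0, 0], "fingers": 1}, {"dp": [0, 0, -0.2], "angular": [0, 0, 0], "fingers": 1}, {"dp": [0, 0, -0.2], "angular": [0, 0, 0], "fingers": 1}]' --newtons 90

```text
time: 19.3
tool_pos: [595.2, -56.5, 145.2]
tcp_rot: [-180.0, 0.0, 25.1]
ft_force: [-0.3, -0.6, -4.5]
finger_gap: 10.6
grip_force: 89.9
```

```bash
python3 - <<'E'
from h import *
s=sense();print(s['tool_pos'],s['tcp_rot'],s['grip_force']); print('tool force',Rt(s).inv().apply(s['ft_force']).round(1),Rt(s).inv().apply(s['wrist_torque']).round(2), Rt(s).inv().apply(s['tool_pos']-np.array([604.13, -74.49,  85.88])).round(1))
E
```

```text
[595.20332195 -56.50953621 145.17466038] [-1.79995642e+02  5.06479914e-03  2.51220511e+01] 89.93816614151001
tool force [-0.6  0.4  4.5] [-0.    0.08 -0.01] [ -0.5 -20.1 -59.3]
```

Emit:
step_arm --targets '[{"dp": [0, 0.01, -0.04], "angular": [0, 0, 0], "fingers": 1}, {"dp": [0, 0.025, -0.08], "angular": [0, 0, 0], "fingers": 1}, {"dp": [0, 0.045, -0.12], "angular": [0, 0, 0], "fingers": 1}, {"dp": [0, 0.065, -0.16], "angular": [0, 0, 0], "fingers": 1}, {"dp": [0, 0.085, -0.19], "angular": [0, 0, 0], "fingers": 1}, {"dp": [0, 0.1, -0.203], "angular": [0, 0, 0], "fingers": 1}, {"dp": [0, 0.1, -0.203], "angular": [0, 0, 0], "fingers": 1}, {"dp": [0, 0.1, -0.203], "angular": [0, 0, 0], "fingers": 1}]'

```text
time: 20.3
tool_pos: [603.5, -74.5, 185.4]
tcp_rot: [-180.0, 0.0, 25.1]
ft_force: [-0.3, 0.0, -4.1]
finger_gap: 10.6
grip_force: 89.8
```

```bash
python3 - <<'E'
from h import *
s=sense();print(s['time'],s['tool_pos'],s['tcp_rot'],s['grip_force'],s['ft_force'])
ims={}
for n,dz in(('tongue',150),('tongue_tail',156),('mount',0)):
    rs=[]
    for c in('top','scene','wrist'):
        if c not in ims: ims[c]=snapshot(c)
        q=pinpoint(c,n)[:1]
        if q: rs.append(ray(c,q[0]['at'])); print(n,c,np.round(q[0]['conf'],2),atz(c,q[0]['at'],dz).round(1))
    if len(rs)>1: print('tri',n,tri(rs))
a=cv2.resize(ims['scene'][160:340,190:430],(533,400));b=cv2.resize(ims['wrist'][130:430,140:540],(533,400))
cv2.imwrite('pics/j.png',cv2.resize(np.hstack([a,b]),(800,300)))
E
```

```text
20.3 [603.48586465 -74.47360344 185.39989475] [-1.79966673e+02  3.54376678e-02  2.51257265e+01] 89.75034713745117 [-0.34325504  0.01602206 -4.13330171]
tongue top 0.68 [609.2 -75.7 150. ]
tongue scene 0.68 [617.6 -84.9 150. ]
tongue wrist 0.67 [605.4 -74.1 150. ]
tri tongue (array([607.58685774, -74.58694468, 155.06663822]), [np.float64(1.2572828028466119), np.float64(0.30849311527488066), np.float64(1.4688910199095258)])
tongue_tail top 0.8 [ 492.5 -126.9  156. ]
tongue_tail scene 0.65 [ 484.4 -125.4  156. ]
tri tongue_tail (array([ 490.32126761, -128.65590608,  153.8424031 ]), [np.float64(2.914230174348927), np.float64(2.9142301743489116)])
mount top 0.85 [602.9 -80.6   0. ]
mount scene 0.81 [600.8 -75.5   0. ]
mount wrist 0.81 [607.1 -68.9   0. ]
tri mount (array([604.36132398, -75.94779938,  -3.22080756]), [np.float64(4.660789694692168), np.float64(2.636184535573556), np.float64(6.984762496721891)])
```

View pics/j.png

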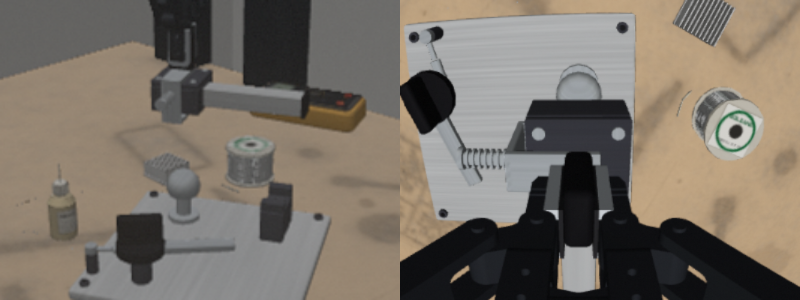

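```bash
python3 -c "
from bench import *
print(hand_in())"
```

```text
the job is handed in; nothing more can be done
None
```

The job is handed in, though no verdict came back. The knob is unlocked. The coupler is held by its handle, level and at rest, about 10 cm above its seat and over the ball, and in the last picture the reel, heat sink and bottle stand undisturbed.

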